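# Pill organizer through the gap and under the magnifier

## Task

Push the blue pill organizer lengthwise across the shelf, through the narrow gap between the soap saucer and the suction nail brush and fully out on the magnifier's side, to where the lens can reach, and push the magnifier's arm round until the round lens is centred over the middle of the organizer. Do it all with gentle pushes: keep the organizer flat on the shelf, never grip or lift it, and leave everything else standing where it is.

Things in the scene. Friction and masses are not known exactly. Their poses are not given: they have to be found in the camera images.
- organizer: Blue two-row weekly pill organizer with 14 shut flip lids, loose on the shelf, about 0.11 to 0.23 kg. 150 long (its y axis) x 64 wide (its x axis) x 30 high, upright corners rounded to 6 mm radius, walls vertical up to 26 mm. Origin at the centre of its underside, z up. It starts on the left (+y) side of the gap, nearer the robot than the gap's centre line and turned up to about 0.3 rad from it.
- saucer: Round white ceramic soap saucer with a bar of soap in it, fixed to the shelf. 110 in diameter, rim 26 high (its widest part is from 9 to 26 mm up), soap top 32 high. Origin at the centre of its underside. Its -x axis points across the gap to the nail brush; its y axis lies along the gap.
- nail_brush: Grey nail brush held to the shelf by two suction feet, bristles up, immovable. Seen from above an oblong with half-round ends: 90 long (its y axis, along the gap) x 46 wide, body from 8 to 32 mm up, bristle top 48 high. Origin at the centre of its underside.
- gap_mid (a point): Point on the shelf midway in the narrowest part of the gap between saucer and nail brush, which is 68 mm wide there. x axis points across the gap to the saucer, y axis along the gap: the organizer comes from +y and leaves towards -y. z up.
- magnifier: Foot and column of the magnifier, aluminium, screwed to the shelf. Foot 96 in diameter and 14 high at the most except close to the column; column 16 thick; pivot collar on top, 28 thick, from 134 to 166 mm up. Origin on the shelf on the column's axis, which is the vertical axis the arm turns about.
- magnifier_arm (a joint): Angle of the magnifier's arm about the column, rad, growing anticlockwise seen from above; at 0 the arm points along +x of magnifier. Free over -1.0 to 1.7; a stiff hinge that needs about 1 N at the lens and stays where it is left. The arm is a level bar 10 thick, centre 144 mm up.
- lens (a point): Centre of the round glass lens, 160 mm from the column's axis and 144 mm above the shelf. The lens sits in a round aluminium rim of 100 outer diameter, 12 high and 12 thick (138 to 150 mm up).
- massager: Green silicone scalp massager, loose, standing on its bristles, 74 in diameter, 64 high. Origin under its centre.
- cream_jar: White cream jar with a metal lid, loose, 58 in diameter, 45 high. Origin under its centre.
- pill_bottle: Small amber pill bottle with white cap, loose, 38 in diameter, 72 high. Origin under its centre.
- travel_cup: Closed steel travel cup, loose, 78 in diameter, 156 high. Origin under its centre.
- comb: Black comb lying flat, loose, 170 long (y) x 40 x 6 high. Origin under its centre.
- glasses_case: Dark hard spectacles case, loose, 160 long (y) x 62 x 34 high. Origin under its centre.
Mind the look-alikes: they are no part of the job. What is meant by the organizer is not red, and is the larger of those in its own colour.

How it is judged (in metres and radians):
On the way, in this order (a step that is already met when the one before it is completed fails the run):
1. the organizer is in the gap, its middle between saucer and nail brush (y of organizer in the frame of gap_mid between -0.03 and 0.03 m and x of organizer in the frame of gap_mid between -0.01 and 0.01 m), for 0.05 s.
2. the organizer is fully out of the gap on the magnifier's side (y of organizer in the frame of gap_mid below -0.12 m), for 0.05 s.
At the end, for the whole second after the job is handed in: The organizer lies flat and still, its middle at least 120 mm beyond the middle of the gap (its whole length clear of saucer and brush), the lens centre stands still within 20 mm horizontally of the organizer's middle, and no bystander has moved 20 mm from its place (y of organizer in the frame of gap_mid below -0.12 m and horizontal distance between organizer and lens below 0.02 m and height (world z) of organizer below 0.004 m and angle between organizer's own z axis and vertical below 0.05 rad and linear speed of organizer below 0.01 m/s and velocity of joint magnifier_arm between -0.05 and 0.05 rad/s and distance of each of massager, cream_jar, pill_bottle, travel_cup, comb, glasses_case from where it was at the start of the episode below 0.02 m); the robot touches nothing.
It fails at once if the organizer is lifted or tipped (height (world z) of organizer above 0.006 m or angle between organizer's own z axis and vertical above 0.12 rad).
It fails at once if the organizer is gripped or shoved hard (over 25 N from the fingers) (contact force between the fingers and organizer above 25 N).
It fails at once if the magnifier is gripped or shoved hard (over 25 N from the fingers) (contact force between the fingers and magnifier above 25 N).
It fails at once if a bystander is moved 20 mm or knocked over (distance of any of massager, cream_jar, pill_bottle, travel_cup, comb, glasses_case from where it was at the start of the episode above 0.02 m or angle between any of massager, cream_jar, pill_bottle, travel_cup, comb, glasses_case's own z axis and vertical above 0.4 rad).
It also fails if it takes over 67 s, if anything falls off the work surface, if the arm or the gripper's body presses on something with over 40 N, if the wrist force passes 120 N, or if a joint passes its speed limit or range.

## Robot

A 6-joint arm with a two-finger parallel gripper is mounted at the origin on the work surface. World frame = base frame: x ahead of the robot, y to its left, z up, the work surface at z = 0. Lengths are in m, angles in degrees, forces in N, time in s.
With the tool pointing down it reaches from about 0.3 to 0.75 m from the base axis. Payload 8.5 kg.
Tool frame: the origin (TCP) lies on the centre line of the jaws, within the pads' length; the fingertips stand 19 mm ahead of it and the grasp point (between the pads) is the TCP (env.tcp_to_tips is the z of the fingertips in the tool frame, in m); z points along the fingers, y is the line along which they close (so a half turn about z gives the same grasp; the last joint's range is limited). The gripper opens to 85 mm and grips with 20 to 120 N. Pads are 22 mm wide; open, the fingers measure 114 mm over their backs; the gripper's body (76 mm by 85 mm) begins 54 mm behind the grasp point. The pads swing forward as they close: fully open they stand 13 mm farther back than shut.
Start: joints at [-83.956, 21.807, 74.336, -0, 83.858, -12.336], TCP at [0.173, -0.522, 0.25] pointing down, gripper open.
Joint ranges: [-178.18, 178.18], [-50.72, 133.34], [12.68, 142.11], [-81.47, 261.47], [9.98, 163.14], [-165.26, 165.26]. Speed limits (degrees/s): [136.94, 136.94, 180, 180, 180, 180].

## Interface

Orientations are given as a 3x3 rotation matrix whose columns are the frame's x, y, z axes.
In Python, from rig import env gives the robot as it stands.
- The arm moves only by the tool servo_tool, never from a script. Its argument "steps" is a list of rows, each an object of numbers: "tx", "ty", "tz": the shift along the world's x, y, z in cm; "yaw": the turn about the world's z in degrees; "claw": the finger opening in cm, from 0 to 8.54. In form: [{"tx": .., "ty": .., "tz": .., "yaw": .., "claw": ..}, ...]. A call has 1 to 20 rows; each row shifts and turns the commanded pose from where the row before left it; what a row does not reach is not made up. A row lasts 1/10 s, in which the tool goes at most 50 mm and 8.59 degrees, less where a joint would pass 70% of its speed; a pose out of reach is approached as far as the arm can. A call with a gripper value outside its range is refused whole. The fingers move at their own pace and stop on an object; "newtons" is the grip in N (left out, the last holds). Time passes only in rows, so rows that do not move let the fingers close. It gives the time, the measured TCP pose, the force, the opening and the grip force at its end, in the units of the state.
- env.observe(): the state, without advancing time (a new reading comes with each control period).
- env.get_image(name): name is "scene" or "top"; returns (picture, depth): 480x640x3 uint8, red, green, blue; 480x640 float32, m along the optical axis (not along the pixel's ray), 0 where there is no reading.
- env.camera_model(name): a dict with "fovy" (degrees; the focal length in pixels is half the picture's height over the tangent of half this angle, whatever the lens; pixels are square), "cx", "cy" (the principal point, pixels), "T" (4x4, takes a point from camera to world coordinates). Camera axes: x right, y down, z forward; pixel columns grow to the right and rows downward; lengths in m; the calibration is good to about 2 mm. A picture is of the moment at which its call begins. camera_model takes no time and is no camera call.
- env.close_job(): hands the job in; it is judged then, once.
The state is a dict: "time_s": time; "q": joint angles; "qvel": joint speeds; "joint_efforts": joint torques, N m; "position": TCP position; "tool_rot": TCP orientation; "ft_force": force on the tool from outside, world axes, zero at the start; "wrist_torque": the same for the moment, N m; "grip_width": finger opening in m; "gripper_force": force on a finger pad.
Only numpy, scipy, OpenCV 4.12 (cv2) and the standard library are available. Lean on these libraries where they do the work, as an engineer would, in place of code of your own. Each camera call takes 0.05 s, during which the arm holds its last target. There are 200 camera calls.

## Working session

There is one attempt and no reset: what is moved stays moved. The work goes in short steps, Python scripts to look and compute and a tool call to move; the robot and the scene stay as the last step left them, time stands still between calls to the robot, and variables do not carry over. Pictures are saved under pics/ and viewed, at most 10 in all, crops included, and the job is handed in when it is done.

Besides the shell and the picture viewer there is one more tool, called in YAML: its name, and indented under it one key for each argument. servo_tool: Moves the arm, as the interface text tells. Its arguments: {"type":"object","properties":{"steps":{"type":"array"},"newtons":{"type":"number"}},"required":["steps"]}

```bash
mkdir -p pics
cat > h.py <<'E'
import numpy as np, cv2
from rig import env
def K(n):
    m=env.camera_model(n); f=240/np.tan(np.radians(m["fovy"])/2); return f,m["cx"],m["cy"],np.array(m["T"])
def ray(n,u,v,z):
    f,cx,cy,T=K(n); d=T[:3,:3]@np.array([(u-cx)/f,(v-cy)/f,1]); o=T[:3,3]; return o+d*(z-o[2])/d[2]
def cloud(n,D):
    f,cx,cy,T=K(n); v,u=np.mgrid[:480,:640]
    P=np.stack([(u-cx)/f*D,(v-cy)/f*D,D],-1)@T[:3,:3].T+T[:3,3]; P[D==0]=np.nan; return P
E
python3 - <<'E'
from h import *
for n in("top","scene"):
    I,D=env.get_image(n); cv2.imwrite(f"pics/{n}0.png",I[...,::-1]); np.savez(f"{n}0.npz",I=I,D=D); print(n,K(n))
E
```

```text
top (np.float64(456.77798275096603), 318.317760484548, 244.18518014478286, array([[ 0.01665819, -0.98268823,  0.1845165 ,  0.34762943],
       [-0.99984476, -0.01531208,  0.00871793,  0.00341428],
       [-0.00574168, -0.18463308, -0.98279075,  1.25065115],
       [ 0.        ,  0.        ,  0.        ,  1.        ]]))
scene (np.float64(493.9908224669341), 317.6442159436455, 239.61370602511627, array([[-0.43269816,  0.63856831, -0.63639831,  1.18320637],
       [ 0.90148335,  0.29863264, -0.31328313,  0.31279833],
       [-0.01000337, -0.70925951, -0.7048765 ,  0.79374467],
       [ 0.        ,  0.        ,  0.        ,  1.        ]]))
```

View pics/top0.png

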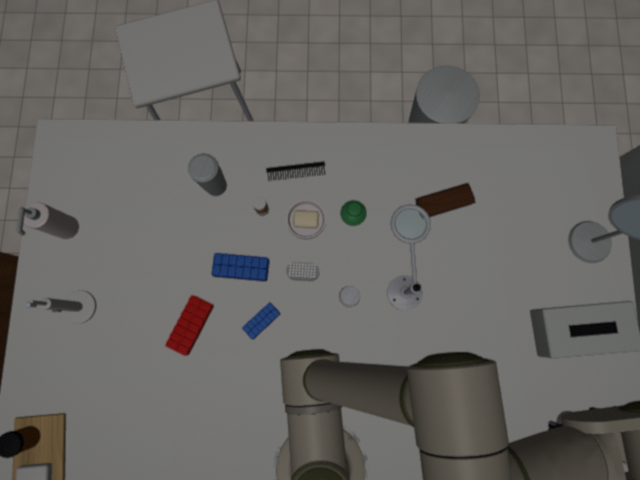

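View pics/scene0.png

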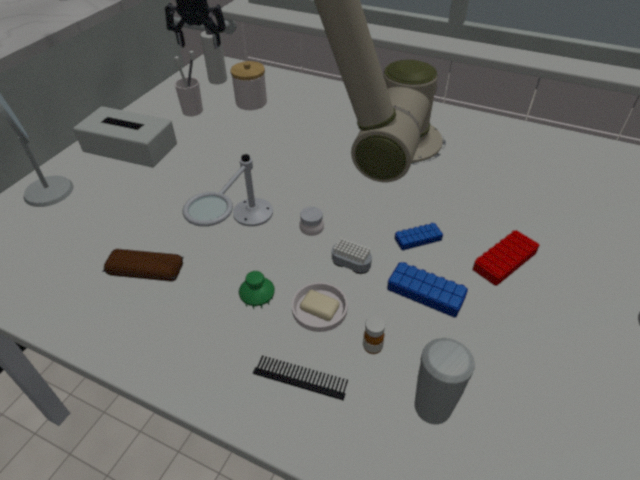

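The top view shows three organizers: large blue (240,266), small blue (261,320) and red (190,325). The one meant is the large blue, since it is not red and is the larger of the two blues. The saucer is at (306,220), the brush at (303,271), the magnifier column at about (405,292) and the lens at (411,224). I'll check this in a crop and measure.

```bash
cat > m.py <<'E'
from h import *
def org(I,n):
    h=cv2.cvtColor(I,cv2.COLOR_RGB2HSV); m=cv2.inRange(h,(105,130,40),(128,255,255))
    m=cv2.morphologyEx(m,cv2.MORPH_CLOSE,np.ones((5,5)))
    c=max(cv2.findContours(m,0,1)[0],key=cv2.contourArea)
    # top outline: back-project at top height
    p=np.array([ray(n,u,v,.024)[:2] for u,v in c[:,0]])
    r=cv2.minAreaRect((p*1000).astype(np.float32)); b=cv2.boxPoints(r)
    e=[b[1]-b[0],b[2]-b[1]]; L=max(e,key=np.linalg.norm); a=np.degrees(np.arctan2(L[1],L[0]))%180
    return r[0],r[1],a
E
python3 - <<'E'
from m import *
Z={n:np.load(n+"0.npz") for n in("top","scene")}
for n in Z: print(n,"org",org(Z[n]["I"],n))
D=Z["top"]["D"]; P=cloud("top",D); z=P[...,2]
print("table z",np.nanmedian(z[330:350,230:280]),np.nanstd(z[340:360,230:280]))
m=((z>.008)&(z<.3)).astype(np.uint8); m[335:]=0
k,l,s,c=cv2.connectedComponentsWithStats(m)
for i in range(1,k):
    if s[i,4]>60 and 100<s[i,0]<520:
        q=P[l==i]; t=np.nanpercentile(q[:,2],90); q=q[q[:,2]>t-.02]
        r=cv2.minAreaRect((q[:,:2]*1000).astype(np.float32)); print(c[i].round(),s[i,4],"z90 %.3f"%t,np.round(r[0]),np.round(r[1]),round(r[2]))
I=Z["top"]["I"][170:345,150:450]; cv2.imwrite("pics/crop.png",cv2.resize(np.clip(I[...,::-1]*1.5,0,255).astype(np.uint8),(800,467),interpolation=cv2.INTER_CUBIC))
E
```

```text
top org ((513.015625, 225.5782928466797), (148.10830688476562, 61.952850341796875), np.float32(85.72528))
scene org ((518.9356689453125, 226.90664672851562), (148.7938232421875, 82.96484375), np.float32(85.84139))
table z -0.00043518517176854843 0.002506586832119963
[207. 174.] 1111 z90 0.157 [746. 309.] [76. 76.] 8
[422. 234.] 3380 z90 0.150 [ 552. -203.] [ 98. 219.] 80
[261. 206.] 226 z90 0.074 [677. 173.] [32. 34.] 35
[306. 219.] 1157 z90 0.032 [647.  51.] [109. 108.] 2
[353. 213.] 531 z90 0.063 [668. -80.] [37. 36.] 51
[240. 267.] 1338 z90 0.032 [513. 226.] [150.  65.] 86
[302. 271.] 531 z90 0.049 [503.  56.] [89. 46.] 89
[349. 296.] 358 z90 0.047 [438. -71.] [50. 50.] 56
[193. 317.] 992 z90 0.032 [370. 347.] [ 67. 116.] 65
[261. 320.] 612 z90 0.022 [370. 164.] [ 44. 102.] 44
```

View pics/crop.png

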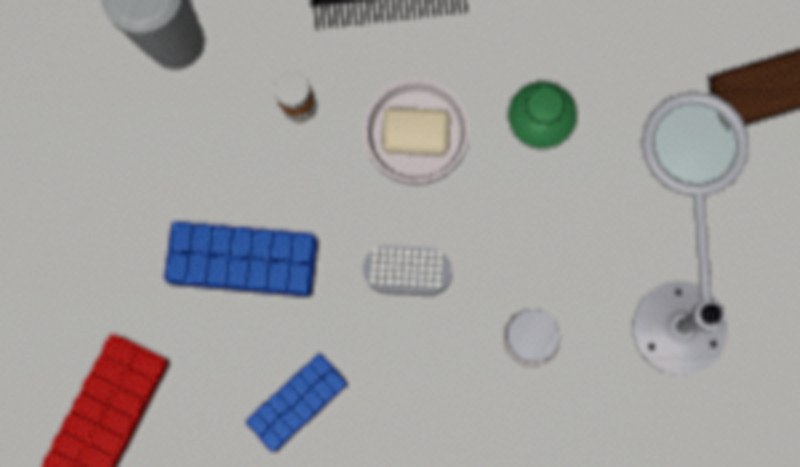

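The crop confirms the target: the 14-lid large blue organizer at (240,266) in the top view. The other blue one is smaller, and the third is red. Next I'll locate the column, the lens and the gap precisely.

```bash
cat > mag.py <<'E'
from m import *
def circfit(q):
    A=np.c_[2*q,np.ones(len(q))]; s=np.linalg.lstsq(A,(q**2).sum(1),rcond=None)[0]; return s[:2],np.sqrt(s[2]+s[:2]@s[:2])
def lens(n="top",D=None):
    P=cloud(n,D); z=P[...,2]
    m=(z>.132)&(z<.156)&(P[...,0]>.4)&(P[...,0]<.72)&(P[...,1]<0)&(P[...,1]>-.35); return P[m][:,:2]
E
python3 - <<'E'
from mag import *
Z={n:np.load(n+"0.npz") for n in("top","scene")}
q=lens("top",Z["top"]["D"])
far=q[q[:,0]>.58]; print("lens encl",cv2.minEnclosingCircle((far*1000).astype(np.float32)))
P=cloud("top",Z["top"]["D"]); z=P[...,2]
f=P[(z>.006)&(z<.03)&(P[...,0]<.55)&(P[...,0]>.3)&(P[...,1]<-.1)&(P[...,1]>-.3)][:,:2]; print("foot",len(f),cv2.minEnclosingCircle((f*1000).astype(np.float32)),np.median(f,0))
for n in Z:
    P=cloud(n,Z[n]["D"]); z=P[...,2]
    def sel(a,b,x0,x1,y0,y1): return (P[(z>a)&(z<b)&(P[...,0]>x0)&(P[...,0]<x1)&(P[...,1]>y0)&(P[...,1]<y1)][:,:2]*1000).astype(np.float32)
    print(n,"saucer",cv2.minEnclosingCircle(sel(.015,.045,.56,.73,-.03,.13)))
    print(n,"brush",cv2.minAreaRect(sel(.02,.06,.46,.55,-.01,.12)),cv2.minAreaRect(sel(.04,.06,.46,.55,-.01,.12)))
    print(n,"collar",cv2.minAreaRect(sel(.155,.175,.38,.55,-.28,-.13)))
    print(n,"org",cv2.minAreaRect(sel(.02,.045,.44,.58,.12,.34)))
E
```

```text
lens encl ((611.4505004882812, -213.623291015625), 50.027156829833984)
foot 783 ((424.910400390625, -211.38926696777344), 142.20103454589844) [ 0.44344975 -0.21448231]
top saucer ((648.6295166015625, 50.08818435668945), 55.87740707397461)
top brush ((502.8289794921875, 55.56243896484375), (89.04266357421875, 46.738651275634766), 87.564208984375) ((502.6705627441406, 55.831298828125), (69.77922058105469, 35.47885513305664), 88.12515258789062)
top collar ((450.1350402832031, -222.4975128173828), (24.111438751220703, 24.226505279541016), 0.9716366529464722)
top org ((513.04931640625, 225.84878540039062), (150.34127807617188, 64.6844253540039), 86.01677703857422)
scene saucer ((648.1964721679688, 52.0448112487793), 57.36479187011719)
scene brush ((506.17486572265625, 56.92527770996094), (44.632606506347656, 89.89694213867188), 0.6554508209228516) ((503.3840026855469, 56.72796630859375), (69.94762420654297, 39.37038803100586), 86.85063171386719)
scene collar ((454.1936950683594, -219.10540771484375), (23.59621810913086, 24.117612838745117), 31.02155113220215)
scene org ((513.47607421875, 226.67916870117188), (150.48687744140625, 68.89453887939453), 86.17076110839844)
```

Run:
```python
from h import *
s=env.observe(); print(env.tcp_to_tips,s["position"],np.round(s["tool_rot"],3),s["grip_width"],s["time_s"],s["ft_force"])
```

```text
0.019 [ 0.17339819 -0.52170597  0.24975401] [[ 0.949  0.315 -0.   ]
 [ 0.315 -0.949  0.001]
 [ 0.    -0.001 -1.   ]] 0.08546718894728596 0.1 [-0.33118622 -0.66633376 -0.475813  ]
```

servo_tool:
  steps:
    - {"tx":1.7,"ty":4.6,"yaw":-1.275}
    - {"tx":1.7,"ty":4.6,"yaw":-1.275}
    - {"tx":1.7,"ty":4.6,"yaw":-1.275}
    - {"tx":1.7,"ty":4.6,"yaw":-1.275}
    - {"tx":1.7,"ty":4.6,"yaw":-1.275}
    - {"tx":1.7,"ty":4.6,"yaw":-1.275}
    - {"tx":1.7,"ty":4.6,"yaw":-1.275}
    - {"tx":1.7,"ty":4.6,"yaw":-1.275}
    - {"tx":1.7,"ty":4.6,"yaw":-1.275}
    - {"tx":1.7,"ty":4.6,"yaw":-1.275}
    - {"tx":1.7,"ty":4.6,"yaw":-1.275}
    - {"tx":1.7,"ty":4.6,"yaw":-1.275}
    - {"tx":1.7,"ty":4.6,"yaw":-1.275}
    - {"tx":1.7,"ty":4.6,"yaw":-1.275}
    - {"tx":1.7,"ty":4.6,"yaw":-1.275}
    - {"tx":1.7,"ty":4.6,"yaw":-1.275}
    - {"tx":0,"ty":1.2}
    - {"tx":0}

```text
invalid input at $.steps[0]: expected keys tx, ty, tz, yaw, claw
```

servo_tool:
  steps:
    - {"tx":1.7,"ty":4.6,"tz":0,"yaw":-1.275,"claw":8.5}
    - {"tx":1.7,"ty":4.6,"tz":0,"yaw":-1.275,"claw":8.5}
    - {"tx":1.7,"ty":4.6,"tz":0,"yaw":-1.275,"claw":8.5}
    - {"tx":1.7,"ty":4.6,"tz":0,"yaw":-1.275,"claw":8.5}
    - {"tx":1.7,"ty":4.6,"tz":0,"yaw":-1.275,"claw":8.5}
    - {"tx":1.7,"ty":4.6,"tz":0,"yaw":-1.275,"claw":8.5}
    - {"tx":1.7,"ty":4.6,"tz":0,"yaw":-1.275,"claw":8.5}
    - {"tx":1.7,"ty":4.6,"tz":0,"yaw":-1.275,"claw":8.5}
    - {"tx":1.7,"ty":4.6,"tz":0,"yaw":-1.275,"claw":8.5}
    - {"tx":1.7,"ty":4.6,"tz":0,"yaw":-1.275,"claw":8.5}
    - {"tx":1.7,"ty":4.6,"tz":0,"yaw":-1.275,"claw":8.5}
    - {"tx":1.7,"ty":4.6,"tz":0,"yaw":-1.275,"claw":8.5}
    - {"tx":1.7,"ty":4.6,"tz":0,"yaw":-1.275,"claw":8.5}
    - {"tx":1.7,"ty":4.6,"tz":0,"yaw":-1.275,"claw":8.5}
    - {"tx":1.7,"ty":4.6,"tz":0,"yaw":-1.275,"claw":8.5}
    - {"tx":1.7,"ty":4.6,"tz":0,"yaw":-1.275,"claw":8.5}
    - {"tx":0,"ty":1.2,"tz":0,"yaw":0,"claw":8.5}
    - {"tx":0,"ty":0,"tz":0,"yaw":0,"claw":8.5}

```text
time_s: 1.9
position: [0.445, 0.2273, 0.2496]
tool_rot: [[0.999, -0.032, -0.001], [-0.032, -0.999, -0.0], [-0.001, 0.0, -1.0]]
ft_force: [0.2, -0.0, -1.0]
grip_width: 0.0851
gripper_force: 0.0
```

servo_tool:
  steps:
    - {"tx":0,"ty":0,"tz":-4.5,"yaw":0,"claw":8.5}
    - {"tx":0,"ty":0,"tz":-4.5,"yaw":0,"claw":8.5}
    - {"tx":0,"ty":0,"tz":-4.5,"yaw":0,"claw":8.5}
    - {"tx":0,"ty":0,"tz":-4.5,"yaw":0,"claw":8.5}
    - {"tx":0,"ty":0,"tz":-3.0,"yaw":0,"claw":8.5}
    - {"tx":0,"ty":0,"tz":-1.4,"yaw":0,"claw":8.5}
    - {"tx":0.5,"ty":0,"tz":0,"yaw":0,"claw":8.5}
    - {"tx":0.5,"ty":0,"tz":0,"yaw":0,"claw":8.5}
    - {"tx":0.5,"ty":0,"tz":0,"yaw":0,"claw":8.5}
    - {"tx":0.5,"ty":0,"tz":0,"yaw":0,"claw":8.5}
    - {"tx":0.5,"ty":0,"tz":0,"yaw":0,"claw":8.5}
    - {"tx":0.5,"ty":0,"tz":0,"yaw":0,"claw":8.5}
    - {"tx":0.5,"ty":0,"tz":0,"yaw":0,"claw":8.5}

```text
time_s: 3.2
position: [0.4803, 0.2261, 0.0265]
tool_rot: [[0.999, -0.035, -0.001], [-0.035, -0.999, -0.0], [-0.001, 0.0, -1.0]]
ft_force: [-3.8, 0.3, 2.2]
grip_width: 0.0849
gripper_force: 1.8
```

servo_tool:
  steps:
    - {"tx":0.5,"ty":0,"tz":0,"yaw":0,"claw":8.5}
    - {"tx":0.5,"ty":0,"tz":0,"yaw":0,"claw":8.5}
    - {"tx":0.5,"ty":0,"tz":0,"yaw":0,"claw":8.5}
    - {"tx":0.5,"ty":0,"tz":0,"yaw":0,"claw":8.5}
    - {"tx":0.5,"ty":0,"tz":0,"yaw":0,"claw":8.5}
    - {"tx":0.4,"ty":0,"tz":0,"yaw":0,"claw":8.5}
    - {"tx":0.3,"ty":0,"tz":0,"yaw":0,"claw":8.5}
    - {"tx":0,"ty":0,"tz":0,"yaw":0,"claw":8.5}

```text
time_s: 4.0
position: [0.5132, 0.226, 0.0263]
tool_rot: [[0.999, -0.035, 0.001], [-0.035, -0.999, 0.0], [0.001, -0.0, -1.0]]
ft_force: [0.6, 1.1, -0.5]
grip_width: 0.0851
gripper_force: 0.0
```

```bash
cat > look.py <<'E'
from mag import *
import sys
def look(tag):
    for n in("top","scene"):
        I,D=env.get_image(n); cv2.imwrite(f"pics/{n}_{tag}.png",I[...,::-1])
        print(n,"hsv-org",org(I,n))
        P=cloud(n,D); h=cv2.cvtColor(I,cv2.COLOR_RGB2HSV); m=cv2.inRange(h,(105,130,40),(128,255,255))>0
        q=P[m&(P[...,2]>.018)&(P[...,2]<.045)&(P[...,0]>.47)][:,:2]; print(n,"depth-org",cv2.minAreaRect((q*1000).astype(np.float32)))
    print(env.observe()["position"],env.observe()["time_s"])
look(sys.argv[1])
E
python3 look.py 1
```

```text
top hsv-org ((368.8974914550781, 164.52096557617188), (40.45028305053711, 99.34891510009766), np.float32(134.15474))
top depth-org ((554.2779541015625, 174.45140075683594), (44.810420989990234, 59.98270797729492), 88.06765747070312)
scene hsv-org ((560.11279296875, 227.98797607421875), (148.2394256591797, 82.62007904052734), np.float32(87.95175))
scene depth-org ((557.1111450195312, 228.29995727539062), (148.16493225097656, 67.44642639160156), 87.44467163085938)
[0.51287863 0.22606222 0.02627201] 4.1
```

servo_tool:
  steps:
    - {"tx":0.3,"ty":0,"tz":0,"yaw":0,"claw":8.5}
    - {"tx":0.4,"ty":0,"tz":0,"yaw":0,"claw":8.5}
    - {"tx":0.2,"ty":0,"tz":0,"yaw":0,"claw":8.5}
    - {"tx":0,"ty":0,"tz":0,"yaw":0,"claw":8.5}
    - {"tx":0,"ty":0,"tz":0,"yaw":0,"claw":8.5}
    - {"tx":-1.5,"ty":0,"tz":0,"yaw":0,"claw":8.5}
    - {"tx":-2.0,"ty":0,"tz":2.0,"yaw":0,"claw":8.5}
    - {"tx":0,"ty":0,"tz":4.0,"yaw":0,"claw":8.5}
    - {"tx":0,"ty":2.5,"tz":4.0,"yaw":8,"claw":5}
    - {"tx":0,"ty":4.8,"tz":0,"yaw":8,"claw":3}
    - {"tx":0,"ty":4.8,"tz":0,"yaw":8,"claw":3}
    - {"tx":2,"ty":4,"tz":0,"yaw":8,"claw":3}
    - {"tx":3,"ty":0,"tz":0,"yaw":8,"claw":3}
    - {"tx":3,"ty":0,"tz":0,"yaw":8,"claw":3}
    - {"tx":0,"ty":0,"tz":0,"yaw":8,"claw":3}
    - {"tx":0,"ty":0,"tz":0,"yaw":8,"claw":3}
    - {"tx":0,"ty":0,"tz":0,"yaw":8,"claw":3}
    - {"tx":0,"ty":0,"tz":0,"yaw":8,"claw":3}
    - {"tx":0,"ty":0,"tz":0,"yaw":8,"claw":3}
    - {"tx":0,"ty":0,"tz":0,"yaw":2,"claw":3}

```text
time_s: 6.1
position: [0.5664, 0.3871, 0.1263]
tool_rot: [[0.031, 1.0, 0.0], [1.0, -0.031, 0.0], [0.0, 0.0, -1.0]]
ft_force: [0.1, -0.3, 0.2]
grip_width: 0.03
gripper_force: 0.0
```

```bash
python3 look.py 2; python3 -c "
from h import *
print(env.observe()['q'],env.observe()['grip_width'],np.round(env.observe()['tool_rot'],3))"
```

```text
top hsv-org ((564.486572265625, 226.61282348632812), (148.1680145263672, 62.702945709228516), np.float32(88.15395))
top depth-org ((563.8355712890625, 226.43728637695312), (148.67340087890625, 62.42522430419922), 87.89947509765625)
scene hsv-org ((569.6907348632812, 227.69053649902344), (148.1813507080078, 81.42385864257812), np.float32(87.755974))
scene depth-org ((567.3384399414062, 228.26632690429688), (147.7236785888672, 66.32456970214844), 87.3021011352539)
[0.5664262  0.38704615 0.12628611] 6.2
[ 2.44846678e+01  4.10178510e+01  6.04268716e+01 -3.73402259e-03
  7.85512070e+01  2.64987013e+01] 0.030048643084869663 [[ 0.035  0.999  0.   ]
 [ 0.999 -0.035 -0.   ]
 [-0.     0.    -1.   ]]
```

servo_tool:
  steps:
    - {"tx":0.2,"ty":-4.7,"tz":0,"yaw":0,"claw":2.4}
    - {"tx":0,"ty":0,"tz":-4.5,"yaw":0,"claw":2.4}
    - {"tx":0,"ty":0,"tz":-3.5,"yaw":0,"claw":2.4}
    - {"tx":0,"ty":0,"tz":-1.9,"yaw":0,"claw":2.4}
    - {"tx":-0.05,"ty":-1.5,"tz":0,"yaw":0,"claw":2.4}
    - {"tx":-0.02,"ty":-0.5,"tz":0,"yaw":0,"claw":2.4}
    - {"tx":-0.02,"ty":-0.5,"tz":0,"yaw":0,"claw":2.4}
    - {"tx":-0.02,"ty":-0.5,"tz":0,"yaw":0,"claw":2.4}
    - {"tx":-0.02,"ty":-0.5,"tz":0,"yaw":0,"claw":2.4}
    - {"tx":-0.02,"ty":-0.5,"tz":0,"yaw":0,"claw":2.4}
    - {"tx":-0.02,"ty":-0.5,"tz":0,"yaw":0,"claw":2.4}
    - {"tx":-0.02,"ty":-0.5,"tz":0,"yaw":0,"claw":2.4}
    - {"tx":-0.02,"ty":-0.5,"tz":0,"yaw":0,"claw":2.4}
    - {"tx":-0.02,"ty":-0.5,"tz":0,"yaw":0,"claw":2.4}
    - {"tx":-0.02,"ty":-0.5,"tz":0,"yaw":0,"claw":2.4}
    - {"tx":-0.02,"ty":-0.5,"tz":0,"yaw":0,"claw":2.4}
    - {"tx":0,"ty":0,"tz":0,"yaw":0,"claw":2.4}

```text
time_s: 7.9
position: [0.5656, 0.2691, 0.0271]
tool_rot: [[0.036, 0.999, -0.001], [0.999, -0.036, -0.001], [-0.001, -0.001, -1.0]]
ft_force: [-0.5, -0.3, -0.0]
grip_width: 0.0243
gripper_force: 0.0
```

```bash
python3 look.py 3
```

```text
top hsv-org ((561.8634033203125, 178.46746826171875), (137.0020751953125, 62.681827545166016), np.float32(88.11224))
top depth-org ((560.9048461914062, 177.87222290039062), (135.990966796875, 63.04457092285156), 88.43113708496094)
scene hsv-org ((567.650634765625, 185.00881958007812), (149.28187561035156, 80.74028778076172), np.float32(88.16961))
scene depth-org ((563.911865234375, 185.05044555664062), (148.87855529785156, 65.76661682128906), 87.98115539550781)
[0.56546961 0.26952464 0.02692706] 8.0
```

servo_tool:
  steps:
    - {"tx":0.03,"ty":-0.4,"tz":0,"yaw":0,"claw":2.4}
    - {"tx":0.03,"ty":-0.5,"tz":0,"yaw":0,"claw":2.4}
    - {"tx":0.02,"ty":-0.5,"tz":0,"yaw":0,"claw":2.4}
    - {"tx":0.02,"ty":-0.5,"tz":0,"yaw":0,"claw":2.4}
    - {"tx":0.01,"ty":-0.5,"tz":0,"yaw":0,"claw":2.4}
    - {"tx":0.0,"ty":-0.4,"tz":0,"yaw":0,"claw":2.4}
    - {"tx":-0.02,"ty":-0.5,"tz":0,"yaw":0,"claw":2.4}
    - {"tx":-0.02,"ty":-0.5,"tz":0,"yaw":0,"claw":2.4}
    - {"tx":-0.02,"ty":-0.5,"tz":0,"yaw":0,"claw":2.4}
    - {"tx":0,"ty":0,"tz":0,"yaw":0,"claw":2.4}

```text
time_s: 9.0
position: [0.5663, 0.2263, 0.0274]
tool_rot: [[0.036, 0.999, -0.0], [0.999, -0.036, -0.0], [-0.0, -0.0, -1.0]]
ft_force: [-0.4, -0.3, -0.3]
grip_width: 0.024
gripper_force: 0.0
```

```bash
python3 look.py 4; python3 -c "
from h import *
s=env.observe();print(s['ft_force'],s['position'])
I=cv2.imread('pics/scene_4.png')[150:390,250:530]; cv2.imwrite('pics/c4.png',cv2.resize(I,None,fx=2.4,fy=2.4))"
```

```text
top hsv-org ((562.527587890625, 132.65167236328125), (129.95175170898438, 62.63163375854492), np.float32(87.9723))
top depth-org ((561.4657592773438, 131.29620361328125), (127.39217376708984, 62.98506164550781), 87.86298370361328)
scene hsv-org ((566.957275390625, 141.8690185546875), (151.66148376464844, 83.40678405761719), np.float32(88.01746))
scene depth-org ((562.4550170898438, 141.97525024414062), (149.4956512451172, 69.23822784423828), 87.3708267211914)
[0.566288   0.22691259 0.02738598] 9.1
[-0.49169418  0.20313363 -0.12421634] [0.566288   0.22691259 0.02738598]
```

View pics/c4.png

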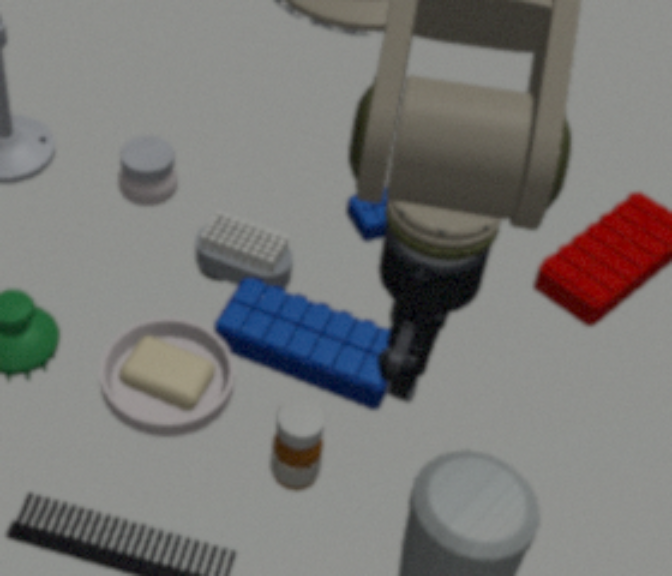

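The crop shows the organizer's front at (235,315), entering squarely between the brush (245,250) and the saucer (168,375). I'll push on along the gap.

servo_tool:
  steps:
    - {"tx":-0.01,"ty":-0.4,"tz":0,"yaw":0,"claw":2.4}
    - {"tx":-0.01,"ty":-0.4,"tz":0,"yaw":0,"claw":2.4}
    - {"tx":-0.01,"ty":-0.4,"tz":0,"yaw":0,"claw":2.4}
    - {"tx":-0.01,"ty":-0.4,"tz":0,"yaw":0,"claw":2.4}
    - {"tx":-0.01,"ty":-0.4,"tz":0,"yaw":0,"claw":2.4}
    - {"tx":-0.01,"ty":-0.4,"tz":0,"yaw":0,"claw":2.4}
    - {"tx":-0.01,"ty":-0.4,"tz":0,"yaw":0,"claw":2.4}

```text
time_s: 9.8
position: [0.5656, 0.1988, 0.0274]
tool_rot: [[0.035, 0.999, 0.0], [0.999, -0.035, 0.0], [0.0, 0.0, -1.0]]
ft_force: [0.6, 3.0, 1.0]
grip_width: 0.0242
gripper_force: 1.2
```

servo_tool:
  steps:
    - {"tx":-0.01,"ty":-0.4,"tz":0,"yaw":0,"claw":2.4}
    - {"tx":-0.02,"ty":-0.4,"tz":0,"yaw":0,"claw":2.4}
    - {"tx":-0.01,"ty":-0.4,"tz":0,"yaw":0,"claw":2.4}
    - {"tx":-0.02,"ty":-0.4,"tz":0,"yaw":0,"claw":2.4}
    - {"tx":-0.01,"ty":-0.4,"tz":0,"yaw":0,"claw":2.4}
    - {"tx":-0.02,"ty":-0.4,"tz":0,"yaw":0,"claw":2.4}
    - {"tx":-0.01,"ty":-0.4,"tz":0,"yaw":0,"claw":2.4}
    - {"tx":-0.02,"ty":-0.4,"tz":0,"yaw":0,"claw":2.4}
    - {"tx":-0.01,"ty":-0.4,"tz":0,"yaw":0,"claw":2.4}
    - {"tx":-0.02,"ty":-0.4,"tz":0,"yaw":0,"claw":2.4}
    - {"tx":-0.01,"ty":-0.4,"tz":0,"yaw":0,"claw":2.4}
    - {"tx":-0.02,"ty":-0.4,"tz":0,"yaw":0,"claw":2.4}

```text
time_s: 11.0
position: [0.5638, 0.1508, 0.0274]
tool_rot: [[0.035, 0.999, 0.0], [0.999, -0.035, 0.0], [0.0, 0.0, -1.0]]
ft_force: [-0.3, 4.0, 2.9]
grip_width: 0.0237
gripper_force: 1.9
```

```bash
python3 look.py 5
```

```text
top hsv-org ((560.2974243164062, 51.170501708984375), (114.9801254272461, 62.35434341430664), np.float32(88.592636))
top depth-org ((559.7068481445312, 50.830440521240234), (114.03792572021484, 62.556610107421875), 88.20745086669922)
scene hsv-org ((564.519287109375, 67.82460021972656), (152.53012084960938, 82.50128936767578), np.float32(87.991776))
scene depth-org ((559.3556518554688, 66.7156753540039), (148.97567749023438, 70.35660552978516), 88.16497039794922)
[0.56358656 0.15030017 0.02713178] 11.1
```

servo_tool:
  steps:
    - {"tx":-0.02,"ty":-0.4,"tz":0,"yaw":0,"claw":2.4}
    - {"tx":-0.02,"ty":-0.5,"tz":0,"yaw":0,"claw":2.4}
    - {"tx":-0.02,"ty":-0.5,"tz":0,"yaw":0,"claw":2.4}
    - {"tx":-0.02,"ty":-0.5,"tz":0,"yaw":0,"claw":2.4}
    - {"tx":-0.02,"ty":-0.5,"tz":0,"yaw":0,"claw":2.4}
    - {"tx":-0.02,"ty":-0.5,"tz":0,"yaw":0,"claw":2.4}
    - {"tx":-0.02,"ty":-0.5,"tz":0,"yaw":0,"claw":2.4}
    - {"tx":-0.02,"ty":-0.5,"tz":0,"yaw":0,"claw":2.4}
    - {"tx":-0.02,"ty":-0.5,"tz":0,"yaw":0,"claw":2.4}
    - {"tx":-0.02,"ty":-0.5,"tz":0,"yaw":0,"claw":2.4}
    - {"tx":-0.02,"ty":-0.5,"tz":0,"yaw":0,"claw":2.4}
    - {"tx":-0.02,"ty":-0.5,"tz":0,"yaw":0,"claw":2.4}
    - {"tx":-0.02,"ty":-0.5,"tz":0,"yaw":0,"claw":2.4}
    - {"tx":-0.02,"ty":-0.5,"tz":0,"yaw":0,"claw":2.4}
    - {"tx":-0.02,"ty":-0.5,"tz":0,"yaw":0,"claw":2.4}

```text
time_s: 12.6
position: [0.5607, 0.0767, 0.0273]
tool_rot: [[0.035, 0.999, -0.0], [0.999, -0.035, -0.0], [-0.0, -0.0, -1.0]]
ft_force: [-0.2, 0.6, -1.1]
grip_width: 0.024
gripper_force: 0.4
```

```bash
python3 look.py 6
```

```text
top hsv-org ((557.1524047851562, -26.67966079711914), (107.4985122680664, 62.82620620727539), np.float32(88.11083))
top depth-org ((556.3541259765625, -27.790508270263672), (105.46050262451172, 62.3237419128418), 87.94619750976562)
scene hsv-org ((561.99658203125, -6.2961883544921875), (152.88160705566406, 82.39683532714844), np.float32(89.91307))
scene depth-org ((558.0950927734375, -5.120140075683594), (150.0497589111328, 68.25708770751953), 89.40028381347656)
[0.56078924 0.07637829 0.0273604 ] 12.7
```

servo_tool:
  steps:
    - {"tx":-0.02,"ty":-0.4,"tz":0,"yaw":0,"claw":2.4}
    - {"tx":-0.02,"ty":-0.5,"tz":0,"yaw":0,"claw":2.4}
    - {"tx":-0.02,"ty":-0.5,"tz":0,"yaw":0,"claw":2.4}
    - {"tx":-0.02,"ty":-0.5,"tz":0,"yaw":0,"claw":2.4}
    - {"tx":-0.02,"ty":-0.5,"tz":0,"yaw":0,"claw":2.4}
    - {"tx":-0.02,"ty":-0.5,"tz":0,"yaw":0,"claw":2.4}
    - {"tx":-0.02,"ty":-0.5,"tz":0,"yaw":0,"claw":2.4}
    - {"tx":-0.02,"ty":-0.5,"tz":0,"yaw":0,"claw":2.4}
    - {"tx":-0.02,"ty":-0.5,"tz":0,"yaw":0,"claw":2.4}
    - {"tx":-0.02,"ty":-0.5,"tz":0,"yaw":0,"claw":2.4}
    - {"tx":-0.02,"ty":-0.5,"tz":0,"yaw":0,"claw":2.4}
    - {"tx":-0.02,"ty":-0.5,"tz":0,"yaw":0,"claw":2.4}
    - {"tx":-0.02,"ty":-0.5,"tz":0,"yaw":0,"claw":2.4}
    - {"tx":-0.02,"ty":-0.5,"tz":0,"yaw":0,"claw":2.4}
    - {"tx":-0.02,"ty":-0.5,"tz":0,"yaw":0,"claw":2.4}
    - {"tx":-0.02,"ty":-0.5,"tz":0,"yaw":0,"claw":2.4}
    - {"tx":-0.02,"ty":-0.5,"tz":0,"yaw":0,"claw":2.4}
    - {"tx":0,"ty":-0.4,"tz":0,"yaw":0,"claw":2.4}
    - {"tx":0,"ty":-0.3,"tz":0,"yaw":0,"claw":2.4}
    - {"tx":0,"ty":0,"tz":0,"yaw":0,"claw":2.4}

```text
time_s: 14.7
position: [0.5572, -0.0145, 0.0271]
tool_rot: [[0.035, 0.999, -0.0], [0.999, -0.035, -0.001], [-0.001, -0.0, -1.0]]
ft_force: [0.1, 0.8, -0.3]
grip_width: 0.0238
gripper_force: 0.0
```

servo_tool:
  steps:
    - {"tx":0,"ty":1,"tz":0,"yaw":0,"claw":2.4}
    - {"tx":0,"ty":1,"tz":0,"yaw":0,"claw":2.4}
    - {"tx":0,"ty":0,"tz":4.5,"yaw":0,"claw":2.4}
    - {"tx":0,"ty":0,"tz":4.8,"yaw":0,"claw":1}
    - {"tx":0,"ty":0,"tz":4.8,"yaw":0,"claw":0}
    - {"tx":0,"ty":0,"tz":4.8,"yaw":0,"claw":0}
    - {"tx":-2,"ty":1,"tz":4,"yaw":0,"claw":0}
    - {"tx":-4,"ty":2.5,"tz":0,"yaw":0,"claw":0}
    - {"tx":-4,"ty":2.5,"tz":0,"yaw":0,"claw":0}
    - {"tx":-3,"ty":2.5,"tz":0,"yaw":0,"claw":0}

```text
time_s: 15.7
position: [0.4248, 0.0925, 0.2563]
tool_rot: [[0.035, 0.999, -0.0], [0.999, -0.035, -0.0], [-0.0, -0.0, -1.0]]
ft_force: [0.6, 0.4, 0.9]
grip_width: 0.0
gripper_force: 0.0
```

```bash
python3 look.py 7
```

```text
top hsv-org ((554.5532836914062, -98.500732421875), (144.51596069335938, 62.752296447753906), np.float32(88.15358))
top depth-org ((553.791015625, -98.31050872802734), (144.14166259765625, 62.82744598388672), 87.36392211914062)
scene hsv-org ((559.7386474609375, -94.84761810302734), (157.09622192382812, 80.9451675415039), np.float32(87.830185))
scene depth-org ((556.1767578125, -96.58059692382812), (146.4175567626953, 66.14771270751953), 88.4839859008789)
[0.42374729 0.09386951 0.25671314] 15.8
```

View pics/top_7.png

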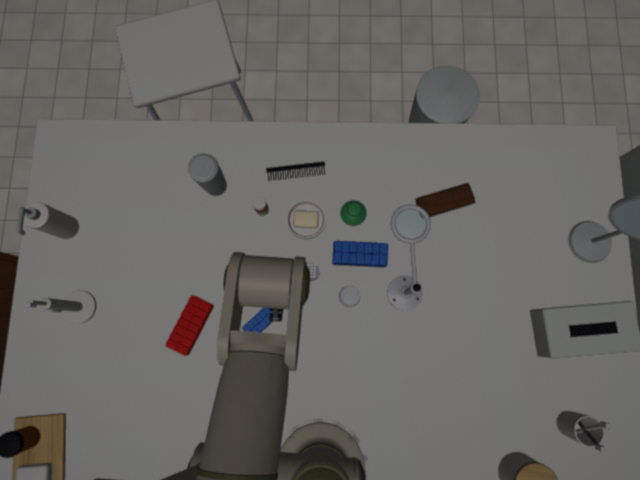

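The organizer lies clear of the gap at (360,254) in the top view, at about (0.5545, -0.098), which is on the lens circle. Nothing else has moved. Next is the lens: I'll go behind it on the -y side.

servo_tool:
  steps:
    - {"tx":2.1,"ty":-4.3,"tz":0,"yaw":0,"claw":0}
    - {"tx":2.1,"ty":-4.3,"tz":0,"yaw":0,"claw":0}
    - {"tx":2.1,"ty":-4.3,"tz":0,"yaw":0,"claw":0}
    - {"tx":2.1,"ty":-4.3,"tz":0,"yaw":0,"claw":0}
    - {"tx":2.1,"ty":-4.3,"tz":0,"yaw":0,"claw":0}
    - {"tx":2.1,"ty":-4.3,"tz":0,"yaw":0,"claw":0}
    - {"tx":2.1,"ty":-4.3,"tz":0,"yaw":0,"claw":0}
    - {"tx":2.1,"ty":-4.3,"tz":0,"yaw":0,"claw":0}
    - {"tx":2.1,"ty":-4.3,"tz":0,"yaw":0,"claw":0}
    - {"tx":0.2,"ty":-0.7,"tz":0,"yaw":0,"claw":0}
    - {"tx":0,"ty":0,"tz":-4,"yaw":0,"claw":0}
    - {"tx":0,"ty":0,"tz":-4,"yaw":0,"claw":0}
    - {"tx":0,"ty":0,"tz":-3.1,"yaw":0,"claw":0}
    - {"tx":0,"ty":0,"tz":0,"yaw":0,"claw":0}

```text
time_s: 17.2
position: [0.617, -0.3013, 0.1404]
tool_rot: [[0.035, 0.999, -0.008], [0.999, -0.035, 0.005], [0.005, -0.008, -1.0]]
ft_force: [0.4, 0.1, -0.5]
grip_width: 0.0
gripper_force: 0.0
```

```bash
cat > plan.py <<'E'
from h import *
C=np.array([452,-221.]); s=env.observe(); p=s["position"][:2]*1000
def tgt(th,off=61): a=np.radians(th); return C+160*np.array([np.cos(a),np.sin(a)])-off*np.array([-np.sin(a),np.cos(a)])
print(p,s["position"][2],np.round(s["tool_rot"][:,0],3),s["q"].round(),s["ft_force"])
for th in np.arange(2.5,51,4): t=tgt(th); print(th,t.round(1),((t-p)/10).round(2)); p=t
E
python3 plan.py
```

```text
[ 617.01956823 -301.27882421] 0.14035327126105074 [0.035 0.999 0.005] [-36.  41.  59.  -0.  81. -34.] [ 0.38933829  0.11215242 -0.48952611]
2.5 [ 614.5 -275. ] [-0.25  2.63]
6.5 [ 617.9 -263.5] [0.34 1.15]
10.5 [ 620.4 -251.8] [0.26 1.17]
14.5 [ 622.2 -240. ] [0.17 1.18]
18.5 [ 623.1 -228.1] [0.09 1.19]
22.5 [ 623.2 -216.1] [0.01 1.2 ]
26.5 [ 622.4 -204.2] [-0.08  1.19]
30.5 [ 620.8 -192.4] [-0.16  1.18]
34.5 [ 618.4 -180.6] [-0.24  1.17]
38.5 [ 615.2 -169.1] [-0.32  1.15]
42.5 [ 611.2 -157.9] [-0.4   1.13]
46.5 [ 606.4 -146.9] [-0.48  1.09]
50.5 [ 600.8 -136.3] [-0.55  1.06]
```

servo_tool:
  steps:
    - {"tx":-0.25,"ty":1.2,"tz":0,"yaw":0,"claw":0}
    - {"tx":0,"ty":0.7,"tz":0,"yaw":0,"claw":0}
    - {"tx":0,"ty":0.4,"tz":0,"yaw":0,"claw":0}
    - {"tx":0,"ty":0.4,"tz":0,"yaw":0,"claw":0}
    - {"tx":0.17,"ty":0.5,"tz":0,"yaw":2,"claw":0}
    - {"tx":0.17,"ty":0.6,"tz":0,"yaw":2,"claw":0}
    - {"tx":0.13,"ty":0.6,"tz":0,"yaw":2,"claw":0}
    - {"tx":0.13,"ty":0.6,"tz":0,"yaw":2,"claw":0}
    - {"tx":0.09,"ty":0.6,"tz":0,"yaw":2,"claw":0}
    - {"tx":0.08,"ty":0.6,"tz":0,"yaw":2,"claw":0}
    - {"tx":0.05,"ty":0.6,"tz":0,"yaw":2,"claw":0}
    - {"tx":0.04,"ty":0.6,"tz":0,"yaw":2,"claw":0}

```text
time_s: 18.4
position: [0.6244, -0.2284, 0.1453]
tool_rot: [[-0.244, 0.97, -0.0], [0.97, 0.244, 0.0], [0.0, -0.0, -1.0]]
ft_force: [-0.4, -0.6, 0.8]
grip_width: -0.0001
gripper_force: 0.5
```

servo_tool:
  steps:
    - {"tx":0.01,"ty":0.6,"tz":0,"yaw":2,"claw":0}
    - {"tx":0,"ty":0.6,"tz":0,"yaw":2,"claw":0}
    - {"tx":-0.04,"ty":0.6,"tz":0,"yaw":2,"claw":0}
    - {"tx":-0.04,"ty":0.6,"tz":0,"yaw":2,"claw":0}
    - {"tx":-0.08,"ty":0.6,"tz":0,"yaw":2,"claw":0}
    - {"tx":-0.08,"ty":0.6,"tz":0,"yaw":2,"claw":0}
    - {"tx":-0.12,"ty":0.6,"tz":0,"yaw":2,"claw":0}
    - {"tx":-0.12,"ty":0.6,"tz":0,"yaw":2,"claw":0}
    - {"tx":-0.16,"ty":0.6,"tz":0,"yaw":2,"claw":0}
    - {"tx":-0.16,"ty":0.55,"tz":0,"yaw":2,"claw":0}
    - {"tx":-0.2,"ty":0.55,"tz":0,"yaw":2,"claw":0}
    - {"tx":-0.2,"ty":0.55,"tz":0,"yaw":2,"claw":0}
    - {"tx":0,"ty":0,"tz":0,"yaw":0,"claw":0}

```text
time_s: 19.7
position: [0.6123, -0.1576, 0.1454]
tool_rot: [[-0.617, 0.787, -0.0], [0.787, 0.617, 0.0], [0.001, 0.0, -1.0]]
ft_force: [0.3, -0.2, 0.9]
grip_width: 0.0004
gripper_force: 0.0
```

```bash
cat > ll.py <<'E'
from mag import *
import sys
C=np.array([452,-221.])
for n in("top","scene"):
    I,D=env.get_image(n); cv2.imwrite(f"pics/{n}_{sys.argv[1]}.png",I[...,::-1]); P=cloud(n,D); z=P[...,2]; sat=cv2.cvtColor(I,cv2.COLOR_RGB2HSV)
    m=(z>.134)&(z<.156); q=P[m][:,:2]*1000; d=q-C; r=np.hypot(*d.T); q=q[(r>108)&(r<213)&(d[:,0]>-40)]
    best=None
    rng=np.random.default_rng(0)  # ransac circle radius 50 (outer 50 / inner 38 ring)
    for _ in range(3000):
        c=cv2.minEnclosingCircle(q[rng.choice(len(q),3)].astype(np.float32))[0]; k=np.hypot(*(q-c).T); g=((k>37)&(k<51)).sum()
        if best is None or g>best[0]: best=(g,c)
    k=np.hypot(*(q-best[1]).T); w=q[k<54]; mec=cv2.minEnclosingCircle(w.astype(np.float32))
    for c in(best[1],mec[0]): print(n,len(q),best[0],np.round(c,1),mec[1],"ang",np.degrees(np.arctan2(c[1]+221,c[0]-452)),"r",np.hypot(c[0]-452,c[1]+221))
s=env.observe(); print(s["position"],s["ft_force"],s["time_s"])
E
python3 ll.py 8
```

```text
top 4 0 [557.8 -65.9] 2.5536928176879883 ang 55.6927413238417 r 187.7839871510755
top 4 0 [559.5 -64.8] 2.5536928176879883 ang 55.45247790527535 r 189.6380230621296
scene 1468 697 [ 571.2 -110.3] 52.04196548461914 ang 42.88092194292958 r 162.60815090795003
scene 1468 697 [ 572.  -112.1] 52.04196548461914 ang 42.206321888606574 r 162.0539913345278
[ 0.61249264 -0.15823446  0.14535308] [-0.05726885  0.41911801  0.46604247] 19.8
```

servo_tool:
  steps:
    - {"tx":-0.26,"ty":0.54,"tz":0,"yaw":2,"claw":0}
    - {"tx":-0.26,"ty":0.54,"tz":0,"yaw":2,"claw":0}
    - {"tx":-0.3,"ty":0.53,"tz":0,"yaw":2,"claw":0}
    - {"tx":-0.25,"ty":0.45,"tz":0,"yaw":2,"claw":0}
    - {"tx":0,"ty":0,"tz":0,"yaw":0,"claw":0}
    - {"tx":0,"ty":0,"tz":0,"yaw":0,"claw":0}
    - {"tx":1,"ty":-1,"tz":0,"yaw":0,"claw":0}
    - {"tx":2,"ty":-2.5,"tz":0,"yaw":0,"claw":0}
    - {"tx":0,"ty":-2,"tz":4,"yaw":0,"claw":0}
    - {"tx":0,"ty":-2,"tz":4,"yaw":0,"claw":0}
    - {"tx":-1,"ty":-4.5,"tz":0,"yaw":0,"claw":0}
    - {"tx":-1,"ty":-4.5,"tz":0,"yaw":0,"claw":0}
    - {"tx":-1,"ty":-4.5,"tz":0,"yaw":0,"claw":0}
    - {"tx":-3,"ty":-3.5,"tz":0,"yaw":0,"claw":0}
    - {"tx":-3,"ty":-3.5,"tz":0,"yaw":0,"claw":0}
    - {"tx":-3,"ty":-3.5,"tz":0,"yaw":0,"claw":0}
    - {"tx":-3,"ty":-3.5,"tz":0,"yaw":0,"claw":0}
    - {"tx":0,"ty":0,"tz":0,"yaw":0,"claw":0}

```text
time_s: 21.6
position: [0.4776, -0.4923, 0.2248]
tool_rot: [[-0.714, 0.7, -0.002], [0.7, 0.714, -0.0], [0.001, -0.001, -1.0]]
ft_force: [0.0, -0.1, -0.7]
grip_width: 0.0001
gripper_force: 0.0
```

```bash
python3 ll.py 9
python3 - <<'E'
import cv2
a=cv2.imread("pics/top_9.png")[160:340,250:500]; b=cv2.imread("pics/scene_9.png")[120:330,120:410]
a=cv2.resize(a,(400,288)); b=cv2.resize(b,(400,288)); cv2.imwrite("pics/c9.png",cv2.hconcat([a,b]))
E
```

```text
top 1255 566 [552.1 -99.1] 49.97708511352539 ang 50.608623518985844 r 157.7760987407518
top 1255 566 [552.1 -98.9] 49.97708511352539 ang 50.65710154361232 r 157.9005739251699
scene 1358 682 [556.  -95.4] 50.2315788269043 ang 50.39537546419941 r 163.07396298735023
scene 1358 682 [553. -97.] 50.2315788269043 ang 50.83143884886684 r 159.88771430978446
[ 0.48104151 -0.48855195  0.22502343] [0.61571344 1.03044699 0.03714638] 21.7
```

View pics/c9.png

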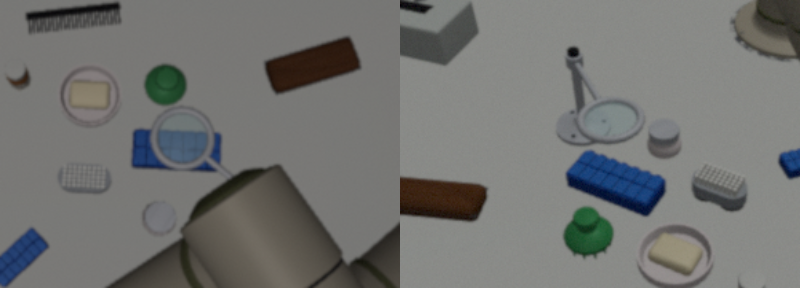

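The lens, at (183,138) in the left crop, sits over the organizer. Lens and organizer centres agree to about 3 mm, everything else is in place and the arm is clear, so I'm handing in.

```bash
python3 -c "
from rig import env
print(env.close_job())"
```

```text
the job is handed in; nothing more can be done
None
```

I pushed the organizer through the gap to about 152 mm past its middle and swung the lens to within about 3 mm of the organizer's centre by camera, with no bystander visibly moved; the job is handed in at about 22 s, and no verdict came back.

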